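# Hold the steam box's sprung vent half open with its key

### The arm

A 6-joint arm with a two-finger parallel gripper is mounted at the origin on a cart in front of the work surface, level with it; the furniture and walls round the work are solid. World frame = base frame: x ahead of the robot, y to its left, z up, the work surface at z = 0. Lengths are in m, angles in rad, forces in N, time in s.
With the tool pointing down it reaches from about 0.35 to 0.85 m from the base axis. Payload 8.1 kg.
Tool frame: the origin (TCP) lies between the finger pads; the fingertips stand 11 mm ahead of it and the grasp point (between the pads) lies 8 mm behind it (robot.tips_ahead is the distance from the TCP to the fingertips, in m); z points along the fingers, y is the line along which they close (so a half turn about z gives the same grasp; the last joint's range is limited). The gripper opens to 93 mm and grips with 3 to 60 N. Pads are 15 mm wide; open, the fingers measure 128 mm over their backs; the gripper's body (75 mm by 188 mm) begins 65 mm behind the grasp point.
Start: joints at [-1.189, 0.13, 1.488, -0, 1.523, -0.085], TCP at [0.27, -0.536, 0.23] pointing down, gripper open.
Joint ranges: [-2.96, 2.96], [-0.89, 2.26], [0.02, 2.5], [-1.34, 4.48], [0, 2.73], [-2.66, 2.66]. Speed limits (rad/s): [2.39, 2.39, 2.79, 3.14, 3.14, 3.14].

### API

Orientations are given as a rotation vector (axis times angle).
In Python, from plant import robot gives the robot as it stands. The module is installed in compiled form; this text tells all that it offers.
- The arm moves only by the tool move_arm, never from a script. Its argument "deltas" is one flat list of numbers, 7 for each row, row after row: the shift along the tool's x, y, z in m, then the turn, a rotation vector about the tool's x, y, z in rad, then the opening, from 0 (shut) to 1 (fully open). A call has 1 to 12 rows; each row is the pose to reach, as a shift and turn from the pose commanded when the call began, along the tool's axes at that moment; what a row does not reach only later rows make up. A row lasts 1/8 s, in which the tool goes at most 62.5 mm and 10.7 degrees, less where a joint would pass 70% of its speed; a pose out of reach is approached as far as the arm can. A call with a gripper value outside its range is refused whole. The fingers move at their own pace and stop on an object; "squeeze" is the grip in N (left out, the last holds). Time passes only in rows, so rows that repeat a pose let the fingers close. It gives the time, the measured TCP pose, the force, the opening and the grip force at its end, in the units of the state.
- robot.read_state(): the state, without advancing time (a new reading comes with each control period).
- robot.read_camera(name): name is "scene" or "side" or "wrist"; returns (picture, depth): 400x640x3 uint8, red, green, blue; 400x640 float32, m along the optical axis (not along the pixel's ray), 0 where there is no reading.
- robot.camera_model(name): a dict with "K" (3x3 intrinsics, pixels), "R" (3x3) and "t" (3): a world point X has camera coordinates R X + t; the wrist camera has in their place "tool_from_camera" (4x4, takes a point from camera to tool coordinates, whose origin is the TCP and whose axes are the flange's). Camera axes: x right, y down, z forward; pixel columns grow to the right and rows downward; lengths in m; the calibration is good to about 2 mm. A picture is of the moment at which its call begins: read the wrist's pose just before it. camera_model takes no time and is no camera call.
- robot.close_job(): hands the job in; it is judged then, once.
Trained networks look in the newest picture that a camera, given by its name, has taken for a name from the list of things; names that differ only in an ending like _2 or _b are one class to them, and where a whole thing is asked for, a point or a joint stands for the part that bears it (a point fixed in the world has none). Each returns a list of dicts, best first, with "confidence" (0 to 1); they miss things now and then, are a little off and sometimes report something else, mostly with a low value. They report only what shows in the picture. A call takes as long as a camera call. They do not tell look-alikes from the thing itself.
- robot.recognise(camera, label): "uv" ([column, row] in pixels, amid what is visible of it).
The state is a dict: "t": time; "q": joint angles; "dq": joint speeds; "joint_torque": joint torques, N m; "tool_pos": TCP position; "orientation": TCP orientation; "force": force on the tool from outside, world axes, zero at the start; "wrist_torque": the same for the moment, N m; "opening": finger opening in m; "gripper_force": force on a finger pad.
Only numpy, scipy, OpenCV 4.12 (cv2) and the standard library are available. Lean on these libraries where they do the work, as an engineer would, in place of code of your own. Each camera call takes 0.05 s, during which the arm holds its last target. There are 200 camera calls.

### The job

Bleed the steam box gently: take the vent key out of its stand, pass its shaft down through the eye at the front of the sprung vent shutter, and with the key draw the shutter out until the vent is half open. The shutter springs shut if let go, so the program finishes while still gripping the key and holding the shutter at half; on the way never pull it more than three quarters open. The shutter is too hot to touch with the gripper, so move it with the key alone, and leave the pepper mill and the two ramekins where they stand.

Things in the scene. Friction and masses are not known exactly. Their poses are not given: they have to be found in the camera images.
- steam_box: Steel steam box, fixed, 220 (x) x 260 (y) mm plus 20 mm of handle each side; lid top 135 mm, guides and spring barrels on it up to 155 mm above the worktop. Origin: centre of its underside. Its front (dial, drain cock) faces along its own -x, roughly to the robot, yaw within 0.35 rad. On the lid, centred over the origin, a 60 x 60 mm vent is covered by the shutter.
- vent_shutter (a joint): Travel (m) of the flat steel vent shutter, sliding level along the box's -x, out over its front: 0 shut, 0.060 fully open, 0.030 half (rear edge at the vent's middle and at the middle of three black ticks on the left guide). Springs in barrels pull it shut: 3 N at the start, 6.6 N at half, 10 N open. It carries a crosshead bar 138 mm wide, top at 153 mm, 65 mm behind the eye.
- shutter_eye (a point): Centre of the eye, at its upper face: flat steel ring at the shutter's front end, hole 13 mm with vertical axis, outside 31 mm, 6 mm thick, top 143 mm above the worktop. Shut, it lies 150 mm from the box's origin along the box's -x, 40 mm ahead of the front face, nothing beneath it but the worktop. It moves with the shutter; axes as the box's.
- vent_key: Vent key, loose, 125 mm long, 0.11 kg, at first upright in its stand: below, a steel shaft 8 mm in diameter, its lowest 9 mm tapered; 50 to 54 mm above the tip a collar 27 mm in diameter; above it, up to 123 mm, a straight round black handle 22 mm in diameter (grip it from above, about 85 mm above the tip). Origin: the tip; z up along the shaft.
- key_tip (a point): The lower tip of the vent key.
- key_stand: Fixed round steel stand: foot 72 mm in diameter, neck tube 27 mm in diameter and 75 mm high with an 11 mm bore, in which the key hangs by its collar, tip 25 mm above the worktop. Origin: centre of its underside. It stands to the right or left of the robot's middle, the pepper mill on the other side.
- pepper_mill: Dark wooden pepper mill, 58 mm in diameter, 150 mm tall, loose bystander. Origin: centre of its underside.
- ramekin_right: White porcelain ramekin, 71 mm in diameter, 44 mm tall, loose bystander at the right. Origin: centre of its underside.
- ramekin_left: White porcelain ramekin, 71 mm in diameter, 44 mm tall, loose bystander at the left. Origin: centre of its underside.
There are look-alikes about, which are no part of the job. What is shaped like the vent_key but green is not meant.

How it is judged:
On the way, in this order (a step that is already met when the one before it is completed fails the run):
1. the key is gripped and lifted clear of its stand, the shutter still shut (height (world z) of key_tip above 0.085 m and contact force between the fingers and vent_key above 1 N and value of joint vent_shutter below 0.004 m), for 0.2 s.
2. the key's shaft is down through the eye, its tip at least 12 mm under the eye's upper face (z of key_tip in the frame of shutter_eye below -0.012 m and horizontal distance between key_tip and shutter_eye below 0.012 m), for 0.1 s.
At the end, for the whole second after the job is handed in: The gripper still grips the vent key, whose shaft stands through the eye (tip at least 12 mm below the eye's upper face, key within 0.5 rad of upright) and pulls the shutter with more than 2 N, holding it at rest between 25 and 35 mm of its 60 mm travel (value of joint vent_shutter between 0.025 and 0.035 m and velocity of joint vent_shutter between -0.01 and 0.01 m/s and z of key_tip in the frame of shutter_eye below -0.012 m and horizontal distance between key_tip and shutter_eye below 0.025 m and angle between vent_key's own z axis and vertical below 0.5 rad and contact force between vent_key and vent_shutter above 2 N and contact force between the fingers and vent_key above 2 N); the arm keeps its last pose, push and grip.
It fails at once if the shutter is pulled more than three quarters open (45 mm) (value of joint vent_shutter above 0.045 m).
It fails at once if the gripper or arm touches the shutter (contact force between any of the fingers, the arm and vent_shutter above 1 N).
It fails at once if the pepper mill is shifted or knocked over (distance of pepper_mill from where it was at the start of the episode above 0.03 m or angle between pepper_mill's own z axis and vertical above 0.5 rad).
It fails at once if a ramekin is shifted (distance of any of ramekin_right, ramekin_left from where it was at the start of the episode above 0.03 m).
It also fails if it takes over 48 s, if anything falls off the work surface, if the arm or the gripper's body presses on something with over 40 N, if the wrist force passes 120 N, or if a joint passes its speed limit or range.

## Working session

There is one attempt and no reset: what is moved stays moved. The work goes in short steps, Python scripts to look and compute and a tool call to move; the robot and the scene stay as the last step left them, time stands still between calls to the robot, and variables do not carry over. Pictures are saved under pics/ and viewed, at most 10 in all, crops included, and the job is handed in when it is done.

Besides the shell and the picture viewer there is one more tool, called after ">>>" as name(argument=value, ...), one argument or row to a line, values as JSON. move_arm: Moves the arm, as the interface text tells. Its arguments: {"type":"object","properties":{"deltas":{"type":"array","items":{"type":"number"}},"squeeze":{"type":"number"}},"required":["deltas"]}

```bash
mkdir -p pics; cat > h.py <<'E'
import numpy as np, cv2
from scipy.spatial.transform import Rotation as Ro
from plant import robot
def cam(name):
    s=robot.read_state(); p,d=robot.read_camera(name); m=robot.camera_model(name)
    K=np.array(m["K"])
    if name=="wrist":
        T=np.eye(4);T[:3,:3]=Ro.from_rotvec(s["orientation"]).as_matrix();T[:3,3]=s["tool_pos"]
        C=T@np.array(m["tool_from_camera"])
    else:
        C=np.eye(4);R=np.array(m["R"]);C[:3,:3]=R.T;C[:3,3]=-R.T@np.array(m["t"])
    return p,d,K,C
def cloud(d,K,C):
    v,u=np.mgrid[:d.shape[0],:d.shape[1]]
    P=np.stack([(u-K[0,2])/K[0,0]*d,(v-K[1,2])/K[1,1]*d,d],-1)
    W=P@C[:3,:3].T+C[:3,3]; W[d<=0]=np.nan
    return W
def ray_z(uv,K,C,z):
    r=C[:3,:3]@np.linalg.solve(K,[uv[0],uv[1],1]); return C[:3,3]+r*(z-C[2,3])/r[2]
def save(n,p): cv2.imwrite("pics/"+n+".png",p[:,:,::-1])
E
python3 - <<'E'
from h import *
for n in("scene","side"):
    p,d,K,C=cam(n); save(n,p); W=cloud(d,K,C); np.save(n,W)
    print(n,C[:3,3].round(3))
    for l in("vent_key","shutter_eye","key_stand","steam_box","pepper_mill","ramekin_left"):
        for r in robot.recognise(n,l)[:3]:
            u,v=map(int,r["uv"]); print(l,u,v,round(r["confidence"],2),W[v,u].round(3))
E
```

```text
scene [0.488 0.928 0.922]
vent_key 388 209 0.8 [0.401 0.134 0.084]
vent_key 365 167 0.75 [0.455 0.015 0.101]
vent_key 364 136 0.74 [ 0.459 -0.087  0.113]
shutter_eye 295 187 0.77 [0.609 0.133 0.14 ]
shutter_eye 319 145 0.61 [ 0.58  -0.175  0.006]
shutter_eye 393 272 0.3 [0.395 0.309 0.086]
key_stand 358 166 0.68 [nan nan nan]
steam_box 272 205 0.91 [0.651 0.192 0.142]
pepper_mill 389 274 0.74 [0.402 0.305 0.074]
ramekin_left 301 339 0.6 [0.57  0.436 0.028]
side [0.195 0.721 0.872]
vent_key 356 216 0.86 [0.462 0.134 0.055]
vent_key 378 201 0.75 [0.429 0.078 0.08 ]
vent_key 379 179 0.7 [0.453 0.028 0.106]
shutter_eye 306 175 0.76 [0.61  0.142 0.138]
shutter_eye 350 268 0.29 [0.385 0.312 0.116]
key_stand 393 176 0.87 [ 0.452 -0.082  0.02 ]
steam_box 295 179 0.58 [0.621 0.175 0.147]
steam_box 307 169 0.25 [0.618 0.124 0.14 ]
pepper_mill 349 268 0.89 [0.387 0.312 0.115]
pepper_mill 305 173 0.34 [0.614 0.139 0.14 ]
pepper_mill 290 176 0.2 [0.639 0.171 0.144]
ramekin_left 254 292 0.64 [0.569 0.436 0.024]
```

View pics/scene.png

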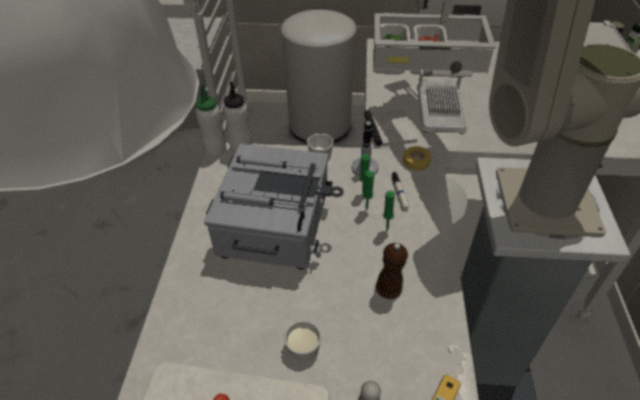

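View pics/side.png

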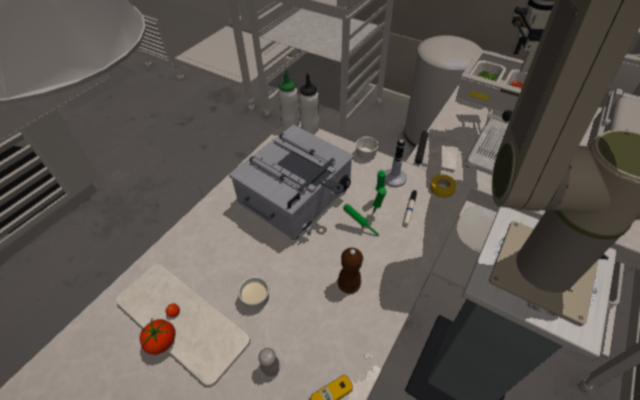

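The true black key is in its stand at scene (368,130) and side (400,150). Green look-alikes are at scene (367,180) and (388,208), and the shutter eye is at scene (338,191).

```bash
python3 - <<'E'
from h import *
for n in("scene","side"):
    W=np.load(n+".npy"); x,y,z=W[...,0],W[...,1],W[...,2]
    k=(abs(x-.455)<.06)&(abs(y+.085)<.06)&(z>.105)&(z<.16); print(n,"key",k.sum(),np.nanmedian(W[k],0),np.nanmin(W[k],0),np.nanmax(W[k],0))
    for zz in(.12,.13,.14,.15): 
        q=k&(abs(z-zz)<.005); print(zz,q.sum(),W[q].mean(0).round(4))
    b=(x>.4)&(x<.9)&(abs(y-.17)<.25)&(z>.125)&(z<.162)
    b=cv2.morphologyEx(b.astype(np.uint8),cv2.MORPH_OPEN,np.ones((5,5)))
    nn,L,S,c=cv2.connectedComponentsWithStats(b); i=1+S[1:,4].argmax(); P=W[L==i]
    print(cv2.minAreaRect((P[:,:2]*1000).astype(np.float32)),len(P))
    for uv in ([(338,191)] if n=="scene" else [(345,184)]):
        p,d,K,C=cam(n); print("eye",ray_z(uv,K,C,.143).round(4))
    g=(z>.02)&(z<.2)&(x<.55)&(x>.3)&(abs(y-.03)<.16); g=g.astype(np.uint8)
    nn,L,S,c=cv2.connectedComponentsWithStats(g)
    for i in range(1,nn):
        if S[i,4]>25: print("obj",c[i].round(),np.nanmin(W[L==i],0).round(3),np.nanmax(W[L==i],0).round(3))
E
```

```text
scene key 148 [ 0.45139303 -0.08637397  0.13347352] [ 0.44087675 -0.10223793  0.10542539] [ 0.46205915 -0.07907897  0.15331817]
0.12 24 [ 0.4521 -0.0865  0.1194]
0.13 25 [ 0.4519 -0.0853  0.1298]
0.14 28 [ 0.4504 -0.0854  0.14  ]
0.15 42 [ 0.4516 -0.0897  0.1482]
((652.311767578125, 126.49034881591797), (265.0251770019531, 258.83734130859375), 84.47554016113281) 8521
eye [0.514  0.1427 0.143 ]
obj [367. 163.] [ 0.433 -0.102  0.02 ] [0.467 0.075 0.153]
obj [413. 159.] [ 0.3  -0.13  0.02] [ 0.349 -0.088  0.029]
obj [330. 184.] [0.503 0.01  0.025] [0.55  0.158 0.147]
obj [389. 207.] [0.387 0.114 0.021] [0.411 0.136 0.127]
side key 118 [ 0.44865121 -0.08644509  0.13334199] [ 0.43966474 -0.10305923  0.1059443 ] [ 0.46124844 -0.08090223  0.15203971]
0.12 22 [ 0.4492 -0.087   0.1195]
0.13 18 [ 0.4477 -0.0859  0.1292]
0.14 26 [ 0.4491 -0.0872  0.1394]
0.15 32 [ 0.4501 -0.0914  0.1476]
((649.2936401367188, 126.98745727539062), (262.3026428222656, 252.07269287109375), 83.47279357910156) 5901
eye [0.5057 0.1217 0.143 ]
obj [398. 158.] [ 0.435 -0.103  0.02 ] [ 0.464 -0.078  0.152]
obj [342. 178.] [0.502 0.011 0.022] [0.55  0.157 0.146]
obj [380. 190.] [0.413 0.003 0.021] [0.466 0.084 0.126]
obj [437. 186.] [ 0.3  -0.13  0.02] [ 0.349 -0.088  0.03 ]
obj [356. 216.] [0.421 0.117 0.02 ] [0.503 0.14  0.075]
```

```bash
python3 - <<'E'
from h import *
s=robot.read_state(); print(s["t"],s["tool_pos"],Ro.from_rotvec(s["orientation"]).as_matrix().round(3),s["opening"])
print(np.array(robot.camera_model("wrist")["tool_from_camera"]).round(3),robot.camera_model("wrist")["K"])
E
```

```text
0.8 [ 0.27004352 -0.53579057  0.22966925] [[ 0.893  0.45   0.   ]
 [ 0.45  -0.893  0.   ]
 [ 0.     0.    -1.   ]] 0.09258534596763829
[[ 0.001 -0.954 -0.299  0.083]
 [ 1.     0.     0.     0.   ]
 [-0.    -0.299  0.954 -0.155]
 [ 0.     0.     0.     1.   ]] [[329.45995217   0.         315.77810239]
 [  0.         329.45995217 200.26094022]
 [  0.           0.           1.        ]]
```

>>> move_arm(
  deltas=[0,0,-0.07,0,0,0,1,0.362,-0.315,-0.07,0,0,-1.0,1,0.362,-0.315,-0.07,0,0,-1.0,1,0.362,-0.315,-0.07,0,0,-1.0,1,0.362,-0.315,-0.07,0,0,-1.0,1,0.362,-0.315,-0.07,0,0,-1.0,1,0.362,-0.315,-0.07,0,0,-1.0,1,0.362,-0.315,-0.07,0,0,-1.0,1,0.362,-0.315,-0.07,0,0,-1.0,1,0.362,-0.315,-0.07,0,0,-1.0,1,0.362,-0.315,-0.07,0,0,-1.0,1],
  squeeze=25,
)

```text
t: 2.17
tool_pos: [0.4514, -0.0919, 0.2997]
orientation: [2.333, 2.104, -0.001]
force: [0.4, 0.5, -0.5]
opening: 0.093
gripper_force: 0.0
```

```bash
python3 - <<'E'
from h import *
p,d,K,C=cam("wrist"); save("w1",p); W=cloud(d,K,C); np.save("w1",W)
s=robot.read_state(); print(s["t"],s["tool_pos"],s["q"],s["force"])
x,y,z=W[...,0],W[...,1],W[...,2]
k=(abs(x-.452)<.04)&(abs(y+.09)<.03)
for a,b in((.143,.16),(.10,.14),(.07,.078)):
    q=k&(z>a)&(z<b); print(a,q.sum(),W[q].mean(0) if q.any() else 0,cv2.minEnclosingCircle((W[q][:,:2]*1000).astype(np.float32)) if q.any() else 0)
for l in("vent_key","shutter_eye"):
    for r in robot.recognise("wrist",l)[:3]:
        u,v=map(int,r["uv"]); print(l,u,v,round(r["confidence"],2),W[v,u].round(3))
E
```

```text
2.225 [ 0.45130424 -0.09233532  0.29963367] [-3.12886931e-01 -2.71374323e-01  1.74496730e+00 -3.78036517e-04
  1.66803305e+00 -2.08362399e-01] [-1.01131285 -0.13378972 -0.25481292]
0.143 376 [ 0.45248741 -0.09477428  0.14846172] ((452.416259765625, -95.72177124023438), 10.741390228271484)
0.1 167 [ 0.45315287 -0.0874415   0.12192075] ((452.45440673828125, -93.23199462890625), 10.778042793273926)
0.07 34 [ 0.45406143 -0.08558877  0.0743187 ] ((452.9659729003906, -92.99944305419922), 12.616375923156738)
vent_key 241 13 0.88 [0.382 0.093 0.022]
vent_key 317 184 0.76 [ 0.453 -0.089  0.147]
vent_key 306 30 0.75 [0.456 0.067 0.025]
```

View pics/w1.png

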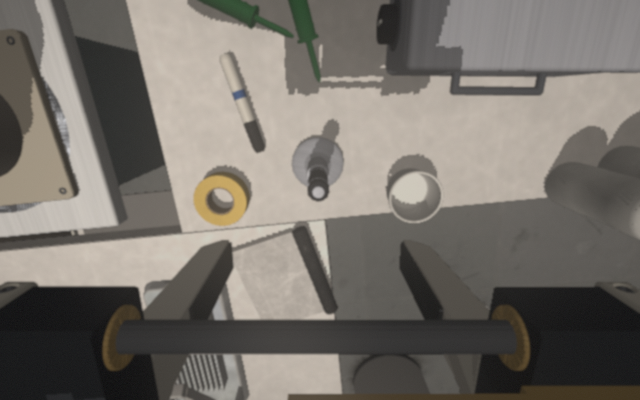

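Black key at (318,190) in its stand; the green look-alikes lie fallen at the top; ramekin_right is at (415,192), clear of the fingers. I'll descend and grip.

>>> move_arm(
  deltas=[-0.002,0.001,0.06,0,0,0,1,-0.002,0.001,0.12,0,0,0,1,-0.002,0.001,0.16,0,0,0,1,-0.002,0.001,0.185,0,0,0,1,-0.002,0.001,0.197,0,0,0,1,-0.002,0.001,0.197,0,0,0,1,-0.002,0.001,0.197,0,0,0,0.1,-0.002,0.001,0.197,0,0,0,0.1,-0.002,0.001,0.197,0,0,0,0.1,-0.002,0.001,0.197,0,0,0,0.1,-0.002,0.001,0.197,0,0,0,0.1,-0.002,0.001,0.197,0,0,0,0.1],
  squeeze=30,
)

```text
t: 3.82
tool_pos: [0.4523, -0.0937, 0.1026]
orientation: [-2.334, -2.103, 0.0]
force: [0.0, 0.7, -0.7]
opening: 0.0374
gripper_force: 0.0
```

>>> move_arm(
  deltas=[0,0,0,0,0,0,0.1,0,0,0,0,0,0,0.1,0,0,0,0,0,0,0.1,0,0,0,0,0,0,0.1],
)

```text
t: 4.32
tool_pos: [0.4523, -0.0937, 0.1026]
orientation: [-2.334, -2.103, -0.0]
force: [-0.2, -0.7, -0.4]
opening: 0.0217
gripper_force: 30.0
```

>>> move_arm(
  deltas=[0,0,-0.02,0,0,0,0.1,0,0,-0.05,0,0,0,0.1,0,0,-0.09,0,0,0,0.1,0,0,-0.14,0,0,0,0.1,0,0,-0.18,0,0,0,0.1,0,0,-0.18,0,0,0,0.1,0.05,0.005,-0.18,0,0,0,0.1,0.1,0.01,-0.18,0,0,0,0.1,0.125,0.01,-0.18,0,0,0,0.1,0.125,0.01,-0.18,0,0,0,0.1,0.125,0.01,-0.18,0,0,0,0.1],
)

```text
t: 5.7
tool_pos: [0.4748, 0.0291, 0.2816]
orientation: [-2.333, -2.103, 0.002]
force: [0.2, -0.5, -0.6]
opening: 0.0216
gripper_force: 30.0
```

```bash
python3 - <<'E'
from h import *
p,d,K,C=cam("wrist"); save("w2",p); W=cloud(d,K,C); np.save("w2",W); np.savez("w2c",K=K,C=C)
s=robot.read_state(); print(s["t"],s["tool_pos"],Ro.from_rotvec(s["orientation"]).as_matrix().round(4),s["force"],s["gripper_force"],s["opening"])
for l in("vent_key","shutter_eye"):
    for r in robot.recognise("wrist",l)[:3]:
        u,v=map(int,r["uv"]); print(l,u,v,round(r["confidence"],2),W[v,u].round(3))
E
```

```text
5.75 [0.47491121 0.02882911 0.28184271] [[ 1.045e-01  9.945e-01 -1.200e-03]
 [ 9.945e-01 -1.045e-01 -3.000e-04]
 [-4.000e-04 -1.200e-03 -1.000e+00]] [ 0.131574   -0.27561055 -1.00462182] 29.999699592590332 0.02144401466158507
vent_key 316 275 0.84 [0.475 0.037 0.307]
vent_key 290 119 0.7 [0.449 0.09  0.031]
vent_key 222 113 0.59 [0.367 0.105 0.023]
shutter_eye 472 59 0.8 [0.614 0.128 0.142]
```

View pics/w2.png

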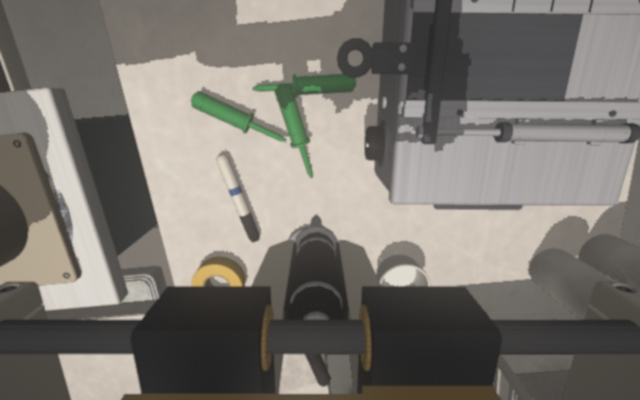

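The eye ring is at (354,58), the key is held at (316,275) with its tip at about (316,218), and the box is nearly aligned with the tool axes. Now a precise ring fit.

```bash
python3 - <<'E'
from h import *
W=np.load("w2.npy"); f=np.load("w2c.npz"); K,C=f["K"],f["C"]
x,y,z=W[...,0],W[...,1],W[...,2]
v,u=np.mgrid[:400,:640]
e=(abs(u-354)<25)&(abs(v-58)<25)&(abs(z-.143)<.008); print(e.sum(),np.median(z[e]))
ring=e&(u<372)
P=(W[ring][:,:2]*1000).astype(np.float32); print("ring circ",cv2.minEnclosingCircle(P),cv2.minAreaRect(P))
# hole: non-ring px within the ring
m=e.astype(np.uint8); cs,h=cv2.findContours(m,cv2.RETR_CCOMP,cv2.CHAIN_APPROX_NONE)
for c,hh in zip(cs,h[0]):
    if hh[3]>=0 and cv2.contourArea(c)>20:
        (a,b),ax,_=cv2.fitEllipse(c); print("hole",a,b,ax,ray_z((a,b),K,C,.143))
pp=cv2.imread("pics/w2.png")[:,:,::-1]; g=cv2.cvtColor(np.ascontiguousarray(pp),cv2.COLOR_RGB2GRAY)
t=(g[25:92,325:372]<75).astype(np.uint8); cs,h=cv2.findContours(t,cv2.RETR_CCOMP,cv2.CHAIN_APPROX_NONE)
for c,hh in zip(cs,h[0]):
    if len(c)>12: (a,b),ax,_=cv2.fitEllipse(c); print("int",hh[3],a+325,b+25,ax,ray_z((a+325,b+25),K,C,.143))
# box front edge
L=(z>.128)&(z<.14)&(v>65)&(v<200)&(u>372)
pts=[(W[r,np.where(L[r])[0][0]][:2]) for r in range(100,198) if L[r].any()]
pts=np.array(pts);q=cv2.fitLine(pts.astype(np.float32),cv2.DIST_HUBER,0,.01,.01).ravel(); print("front",q,np.arctan2(-q[0],q[1]))
T=z[200:235,290:345]; 
for zz in (.21,.22,.23,.25):
    q=(abs(z-zz)<.006)&(abs(x-.475)<.03)&(abs(y-.03)<.03); print(zz,q.sum(),W[q].mean(0) if q.any() else 0)
big=cv2.resize(cv2.imread("pics/w2.png")[0:120,300:460],None,fx=5,fy=5); cv2.imwrite("pics/w2c.png",big)
for n in ("scene",):
    pass
E
```

```text
1172 0.1428869179806733
ring circ ((518.6241455078125, 137.81466674804688), 16.89910316467285) ((517.0289306640625, 139.36585998535156), (30.086349487304688, 28.688678741455078), 88.79859161376953)
hole 354.6210021972656 57.92304992675781 (16.14023780822754, 17.591064453125) [0.5177272  0.13922139 0.143     ]
int -1 339.7608242034912 89.63689422607422 (2.342362642288208, 25.0655517578125) [0.50355718 0.11582708 0.143     ]
int -1 354.7942810058594 57.813865661621094 (33.9499397277832, 38.671749114990234) [0.51787455 0.1392894  0.143     ]
int 1 354.73703956604004 57.7553825378418 (17.794546127319336, 18.786035537719727) [0.51783075 0.13933857 0.143     ]
front [0.11183097 0.99372727 0.54851425 0.0525261 ] -0.11206538
0.21 24 [0.4740376  0.0296931  0.21309211]
0.22 64 [0.47414237 0.02983579 0.22022389]
0.23 34 [0.47448961 0.03045549 0.22757305]
0.25 32 [0.4757355  0.03749355 0.25541874]
```

View pics/w2c.png

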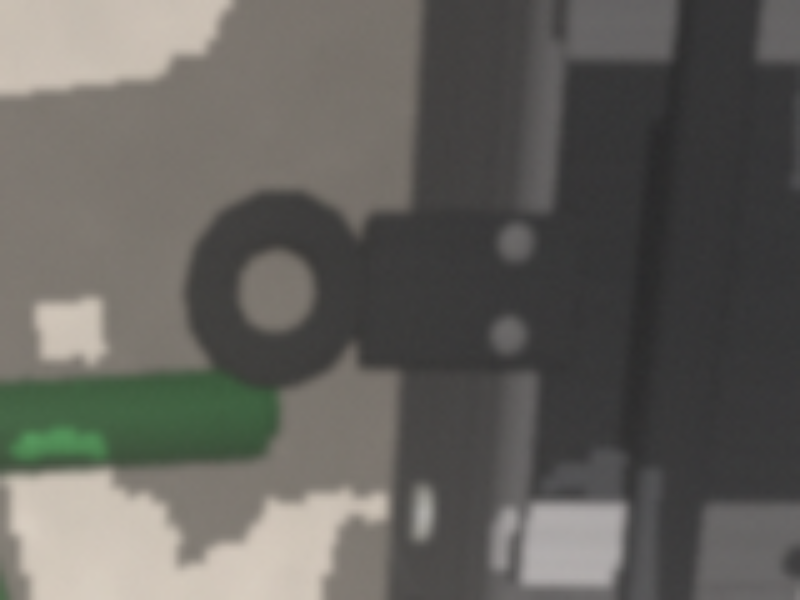

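>>> move_arm(
  deltas=[0.05,0.015,0,0,0,0,0.1,0.095,0.028,0,0,0,0,0.1,0.116,0.032,0,0,0,0,0.1,0.116,0.032,0.02,0,0,0,0.1,0.116,0.032,0.045,0,0,0,0.1,0.116,0.032,0.045,0,0,0,0.1,0.116,0.032,0.045,0,0,0,0.1],
)

```text
t: 6.72
tool_pos: [0.5191, 0.1407, 0.238]
orientation: [2.335, 2.101, -0.0]
force: [-0.1, -0.8, -0.6]
opening: 0.0219
gripper_force: 30.0
```

```bash
python3 - <<'E'
from h import *
p,d,K,C=cam("wrist"); W=cloud(d,K,C); np.save("w3",W); np.savez("w3c",K=K,C=C); save("w3",p)
s=robot.read_state(); print(s["t"],s["tool_pos"],s["force"])
r=lambda X:(K@(C[:3,:3].T@(np.array(X)-C[:3,3])))
for X in([.5178,.1393,.143],[.5178,.1393,.159],[.5178,.1393,.209]): q=r(X); print(q[:2]/q[2])
q=r([.5178,.1393,.15]); u,v=(q[:2]/q[2]).astype(int); u0,v0=u-50,v-38
cv2.imwrite("pics/w3c.png",cv2.resize(p[v0:v0+76,u0:u0+100,::-1],None,fx=8,fy=8,interpolation=cv2.INTER_CUBIC)); print(u0,v0)
E
```

```text
6.775 [0.51948054 0.14092852 0.23858776] [ 0.41457671 -0.18244334 -1.11958305]
[314.86813678 207.92256829]
[314.81565056 214.73198334]
[314.60023443 242.67946578]
264 172
```

View pics/w3c.png

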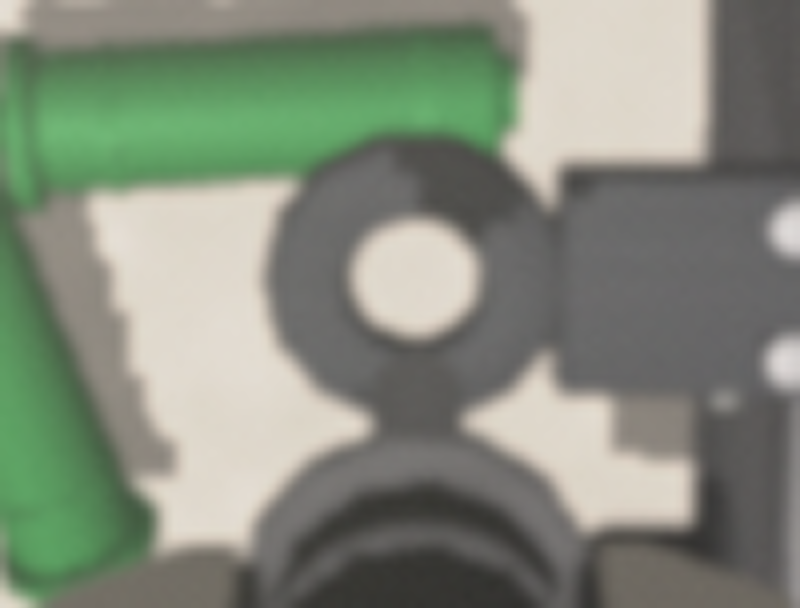

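Hole centre at px (316,207), with the shaft just below it at column 316. I'll check depth along that column for the tip's offset.

```bash
python3 - <<'E'
from h import *
W=np.load("w3.npy");f=np.load("w3c.npz");K,C=f["K"],f["C"]
for v in range(196,232,2): print(v,W[v,308:326:2,2].round(3))
for v in (217,219,221,223,225):
    r=W[v,300:334]; q=(r[:,2]>.152)&(r[:,2]<.21); print(v,np.where(q)[0]+300,r[q].mean(0).round(4) if q.any() else 0)
m=cv2.imread("pics/w3.png",0)[180:220,290:342]
t=(m>150).astype(np.uint8); cs,_=cv2.findContours(t,cv2.RETR_LIST,cv2.CHAIN_APPROX_NONE)
for c in cs:
    if 150<cv2.contourArea(c)<500 : (a,b),ax,_=cv2.fitEllipse(c); print(a+290,b+180,ax,ray_z((a+290,b+180),K,C,.143),ray_z((a+290,b+180),K,C,.137))
E
```

```text
196 [0.143 0.143 0.143 0.143 0.143 0.143 0.141 0.142 0.143]
198 [0.143 0.142 0.142 0.144 0.143 0.143 0.144 0.143 0.143]
200 [ 0.144  0.142  0.141 -0.001 -0.002 -0.001  0.143  0.144  0.143]
202 [   nan -0.001 -0.001 -0.001 -0.002 -0.001 -0.     0.143  0.143]
204 [-0.001  0.    -0.     0.001 -0.    -0.002 -0.002 -0.002  0.142]
206 [-0.001 -0.001 -0.001 -0.001 -0.001 -0.001 -0.002 -0.001  0.143]
208 [-0.001 -0.001 -0.001 -0.001 -0.001 -0.001 -0.    -0.001  0.143]
210 [ 0.141 -0.001 -0.003 -0.001 -0.002 -0.002 -0.001  0.139  0.143]
212 [ 0.142  0.139 -0.    -0.001 -0.001 -0.002 -0.001  0.142  0.143]
214 [0.143 0.143 0.142 0.141 0.14  0.141 0.142 0.143 0.142]
216 [0.143 0.142 0.143 0.17  0.171 0.168 0.142 0.144 0.143]
218 [0.143 0.142 0.172 0.173 0.174 0.173 0.169 0.143 0.143]
220 [0.143 0.142 0.176 0.178 0.179 0.178 0.175 0.143 0.143]
222 [0.143 0.175 0.18  0.182 0.182 0.181 0.178 0.144 0.142]
224 [-0.     0.179  0.184  0.186  0.185  0.185  0.182 -0.002 -0.   ]
226 [-0.002  0.212  0.214  0.213  0.212  0.212  0.212  0.212 -0.001]
228 [0.214 0.214 0.214 0.215 0.214 0.214 0.214 0.214 0.213]
230 [0.215 0.214 0.215 0.215 0.215 0.214 0.214 0.215 0.214]
217 [312 313 314 315 316 317 318 319] [0.5186 0.1419 0.171 ]
219 [311 312 313 314 315 316 317 318 319 320] [0.5186 0.1418 0.1749]
221 [310 311 312 313 314 315 316 318 319 320] [0.5181 0.1415 0.178 ]
223 [310 311 312 313 314 315 316 317 318 319 320 321] [0.5186 0.1413 0.1814]
225 [310 311 315 316 317 318 319 320 321] [0.5191 0.1411 0.1847]
315.4320468902588 206.13896560668945 (14.008589744567871, 15.191950798034668) [0.5184071  0.14075047 0.143     ] [0.51819268 0.13876331 0.137     ]
295.0014262199402 207.26885795593262 (12.186507225036621, 30.051292419433594) [0.50203828 0.14151182 0.143     ] [0.50143108 0.13954292 0.137     ]
334.113525390625 186.6305022239685 (13.852964401245117, 16.882423400878906) [0.5346863  0.15527142 0.143     ] [0.53486251 0.1536327  0.137     ]
```

>>> move_arm(
  deltas=[0.001,0,0,0,0,0,0.1,0.001,0,0.008,0,0,0,0.1,0.001,0,0.014,0,0,0,0.1,0.001,0,0.019,0,0,0,0.1,0.001,0,0.023,0,0,0,0.1,0.001,0,0.027,0,0,0,0.1,0.001,0,0.03,0,0,0,0.1,0.001,0,0.03,0,0,0,0.1],
)

```text
t: 7.78
tool_pos: [0.5191, 0.1426, 0.2074]
orientation: [-2.334, -2.103, 0.001]
force: [-0.2, -0.7, -0.8]
opening: 0.0218
gripper_force: 30.0
```

>>> move_arm(
  deltas=[0,0,0.006,0,0,0,0.1,0,0,0.012,0,0,0,0.1,0,0,0.016,0,0,0,0.1,0,0,0.016,0,0,0,0.1],
)

```text
t: 8.28
tool_pos: [0.5189, 0.1426, 0.191]
orientation: [-2.333, -2.103, 0.001]
force: [-0.7, 0.5, -0.9]
opening: 0.0213
gripper_force: 30.0
```

```bash
python3 - <<'E'
from h import *
p,d,K,C=cam("wrist"); W=cloud(d,K,C); np.save("w4",W)
s=robot.read_state(); print(s["t"],s["tool_pos"],s["force"])
cv2.imwrite("pics/w4c.png",cv2.resize(p[110:310,200:440,::-1],None,fx=3,fy=3,interpolation=cv2.INTER_CUBIC))
E
```

```text
8.325 [0.51907765 0.14263097 0.1913976 ] [-0.4679494  -0.44068153 -0.89903258]
```

View pics/w4c.png

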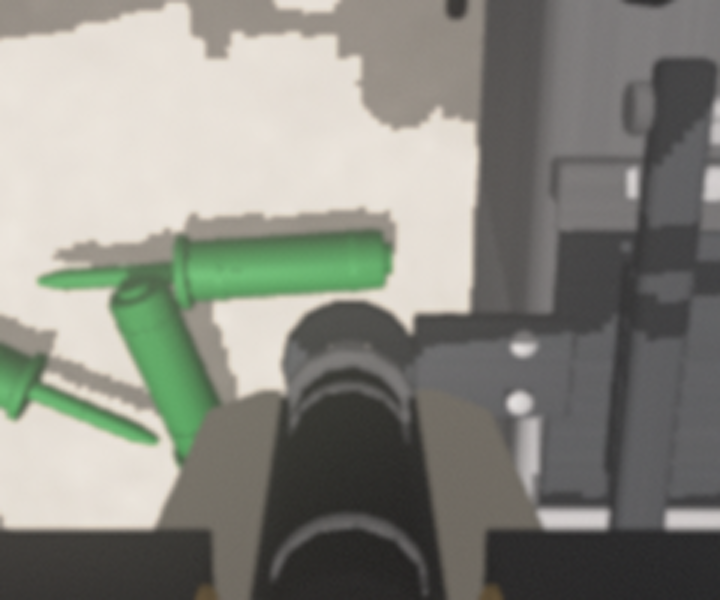

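The shaft is down through the ring (ring around crop (348,350)), with no contact load. Now I'll pull slowly along tool −y.

>>> move_arm(
  deltas=[0,-0.003,0,0,0,0,0.1,0,-0.006,0,0,0,0,0.1,0,-0.009,0,0,0,0,0.1,0,-0.012,0,0,0,0,0.1,0,-0.015,0,0,0,0,0.1,0,-0.018,0,0,0,0,0.1,0,-0.021,0,0,0,0,0.1,0,-0.024,0,0,0,0,0.1,0,-0.027,0,0,0,0,0.1,0,-0.029,0,0,0,0,0.1,0,-0.029,0,0,0,0,0.1,0,-0.029,0,0,0,0,0.1],
)

```text
t: 9.82
tool_pos: [0.4907, 0.1458, 0.192]
orientation: [2.333, 2.102, 0.002]
force: [5.7, -0.5, -2.4]
opening: 0.0217
gripper_force: 30.0
```

```bash
python3 - <<'E'
from h import *
s=robot.read_state(); print(s["t"],s["tool_pos"],s["force"],s["wrist_torque"])
W0=np.load("w4.npy"); p,d,K,C=cam("wrist"); W=cloud(d,K,C); save("w5",p)
bx=np.array([np.cos(-.11),np.sin(-.11)])
def bar(W):  # front edge of crosshead (z~.153) and of eye, along box x
    a=(W[...,:2]-[.5185,.1396])@bx; l=(W[...,:2]-[.5185,.1396])@[-bx[1],bx[0]]; z=W[...,2]
    q=(abs(z-.153)<.004)&(l>.015)&(l<.06)&(a>0)&(a<.12)
    e=(abs(z-.143)<.0035)&(l>.004)&(l<.014)&(a<.025)&(a>-.06)
    return [np.percentile(a[q],(5,50,95)).round(4),np.percentile(a[e],(2,50)).round(4),q.sum(),e.sum()]
print(bar(W0),bar(W))
k=(W[...,2]>.155)&(W[...,2]<.3)
for zz in (.17,.19,.21):
    pass
E
```

```text
9.825 [0.49074574 0.14576276 0.19196341] [ 5.70582807 -0.5341536  -2.42313945] [-0.05346746 -1.41502777  0.03815001]
[array([0.0584, 0.0641, 0.0967]), array([-0.0129,  0.0056]), np.int64(1769), np.int64(723)] [array([0.033 , 0.0391, 0.0945]), array([-0.0378, -0.0054]), np.int64(1857), np.int64(1217)]
```

View pics/w5.png

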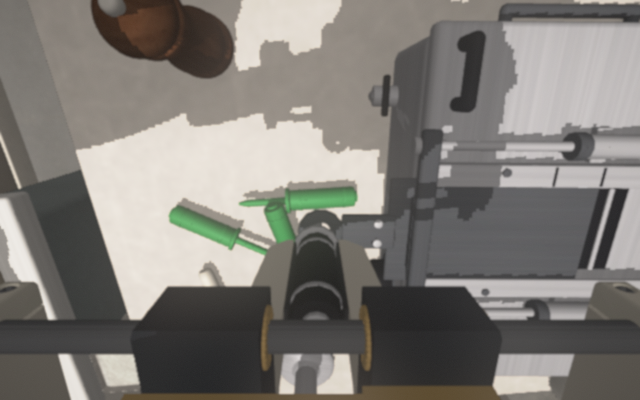

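The shutter is drawn about 25 mm, with the vent beginning to show at (600,225). 5 mm more is needed.

>>> move_arm(
  deltas=[0,-0.002,0,0,0,0,0.1,0,-0.004,0,0,0,0,0.1,0,-0.005,0,0,0,0,0.1,0,-0.005,0,0,0,0,0.1,0,-0.005,0,0,0,0,0.1,0,-0.005,0,0,0,0,0.1],
)

```text
t: 10.62
tool_pos: [0.4859, 0.1463, 0.192]
orientation: [2.333, 2.102, 0.002]
force: [5.7, 0.1, -2.9]
opening: 0.0217
gripper_force: 30.0
```

```bash
python3 - <<'E'
from h import *
s=robot.read_state(); print(s["t"],s["tool_pos"],s["force"],s["gripper_force"])
bx=np.array([np.cos(-.11),np.sin(-.11)])
W0=np.load("w4.npy")
def bar(W):
    a=(W[...,:2]-[.5185,.1396])@bx; l=(W[...,:2]-[.5185,.1396])@[-bx[1],bx[0]]; z=W[...,2]
    q=(abs(z-.153)<.004)&(l>.015)&(l<.06)&(a>0)&(a<.085)
    e=(abs(z-.143)<.0035)&(l>.004)&(l<.014)&(a<.025)&(a>-.06)
    return [np.percentile(a[q],(5,50)).round(4),np.percentile(a[e],2).round(4)]
for i in range(3):
    p,d,K,C=cam("wrist"); print(bar(W0),bar(cloud(d,K,C)))
save("w6",p)
ok=d>0
W=cloud(d,K,C); k=(W[...,2]>.205)&(W[...,2]<.25)
a=(abs(W[...,2]-.167)<.003)&(abs(W[...,0]-.485)<.03)&(abs(W[...,1]-.145)<.03); print("collar",a.sum(),W[a].mean(0))
E
```

```text
10.625 [0.48592143 0.14627704 0.19200809] [ 5.65199209  0.07348685 -2.85490517] 30.001750588417053
[array([0.0583, 0.0636]), np.float64(-0.0129)] [array([0.0282, 0.0338]), np.float64(-0.0424)]
[array([0.0583, 0.0636]), np.float64(-0.0129)] [array([0.0282, 0.0337]), np.float64(-0.0426)]
[array([0.0583, 0.0636]), np.float64(-0.0129)] [array([0.0282, 0.0338]), np.float64(-0.042)]
collar 365 [0.48604471 0.15279791 0.16805763]
```

View pics/w6.png

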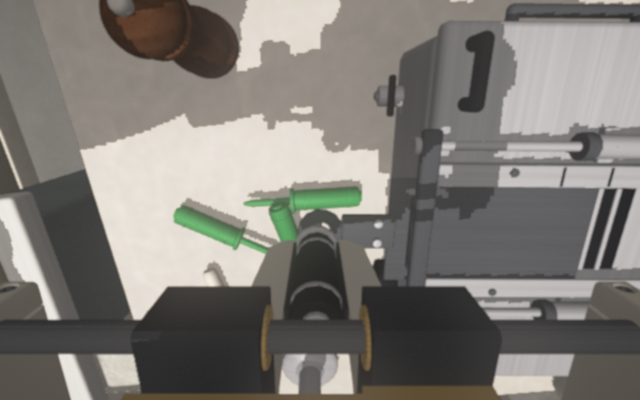

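The shutter is about 30 mm out by both crosshead and eye (63.6→33.8 mm, −12.9→−42.4 mm). The key is upright, seated and holding at 5.7 N, and the mill is untouched at (145,30). Handing in.

```bash
python3 -c "
from plant import robot; print(robot.close_job())"
```

```text
the job is handed in; nothing more can be done
None
```

The job is handed in: the key is gripped upright through the eye, holding the shutter about 30 mm open (half) by the wrist camera. The hand-in returned no verdict.

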